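# Size an ink pot in the stepped gauge

## Task

Find which well of the wooden stepped gauge takes the red ink pot, working up from the smallest: first set the pot upright over the smallest well so that it bears on that step, then, as it will not go in, move up to the next well and leave it standing there, fully down on the well's floor and let go. Do not put it in the largest well, and leave the blue and green pots where they stand.

Things in the scene. Friction and masses are not known exactly. Their poses are not given: they have to be found in the camera images.
- red_pot_mid (a point): upright screw-lid ink pot, 44 mm in diameter, 51 mm tall, 60 to 120 g: red body 44 mm wide for the lower 38 mm, black lid 42 mm wide for the upper 13 mm with a round sticker of the body colour on top. This point is its centre, 25.5 mm above its base; z along its axis. A grip from above round the lid (about 17 mm above this point) keeps the fingertips above the gauge.
- blue_pot_mid (a point): upright screw-lid ink pot, 44 mm in diameter, 51 mm tall, 60 to 120 g: dark blue body 44 mm wide for the lower 38 mm, black lid 42 mm wide for the upper 13 mm with a round sticker of the body colour on top. This point is its centre, 25.5 mm above its base; z along its axis. A bystander.
- green_pot_mid (a point): upright screw-lid ink pot, 44 mm in diameter, 51 mm tall, 60 to 120 g: dark green body 44 mm wide for the lower 38 mm, black lid 42 mm wide for the upper 13 mm with a round sticker of the body colour on top. This point is its centre, 25.5 mm above its base; z along its axis. A bystander.
- stepped_gauge: light wooden stair-like block, fixed on a thin mat (underside 4 mm above the table), 236 mm long (own x), 96 mm wide (own y), turned any way. Along +x three flat treads rise, 18, 23 and 28 mm above its underside, 60, 80 and 96 mm long, each with a round well 12 mm deep with a grey floor. One, two and three brass pins mark the treads, lowest first. Origin: centre of its underside; z up.
- well_small (a point): centre of the mouth of the smallest well, 30 mm across, level with the lowest tread, 22 mm above the table. Too narrow for the ink pot, which stands on the tread over it. Axes as those of the gauge.
- well_middle (a point): centre of the mouth of the middle well, 64 mm across, level with the middle tread, 27 mm above the table; its floor lies 12 mm below this point. The ink pot enters with 10 mm to spare all round. Axes as those of the gauge.
- well_large (a point): centre of the mouth of the largest well, 80 mm across, level with the highest tread, 32 mm above the table; its floor lies 12 mm below this point. Axes as those of the gauge.
Mind the look-alikes: they are no part of the job. Leave any purple look-alike of the part that bears red_pot_mid alone.

How it is judged:
On the way, in this order (a step that is already met when the one before it is completed fails the run):
1. the red pot is set upright over the smallest well and bears on that step (contact force between red_pot and stepped_gauge above 0.2 N and horizontal distance between red_pot_mid and well_small below 0.02 m and z of red_pot_mid in the frame of well_small above 0.0215 m and angle between red_pot_mid's own z axis and vertical below 0.17 rad), for 0.2 s.
2. the red pot has entered the middle well (horizontal distance between red_pot_mid and well_middle below 0.016 m and z of red_pot_mid in the frame of well_middle below 0.0185 m and angle between red_pot_mid's own z axis and vertical below 0.17 rad), for 0.2 s.
At the end, for the whole second after the job is handed in: The red pot stands in the middle well, within 16 mm of its centre, its base within 5 mm of the well's floor, upright within 10 degrees, at rest and released (all of step 2 and linear speed of red_pot below 0.02 m/s and contact force between red_pot and the fingers below 0.05 N); the robot touches nothing.
It fails at once if the red pot is put into the largest well (horizontal distance between red_pot_mid and well_large below 0.03 m and z of red_pot_mid in the frame of well_large below 0.0195 m).
It fails at once if the blue pot is moved more than 30 mm (distance of blue_pot_mid from where it was at the start of the episode above 0.03 m).
It fails at once if the green pot is moved more than 30 mm (distance of green_pot_mid from where it was at the start of the episode above 0.03 m).
It also fails if it takes over 43 s, if anything falls off the work surface, if the arm or the gripper's body presses on something with over 40 N, if the wrist force passes 120 N, or if a joint passes its speed limit or range.

## Robot

A 6-joint arm with a two-finger parallel gripper is mounted at the origin on the work surface; the furniture and walls round the work are solid. World frame = base frame: x ahead of the robot, y to its left, z up, the work surface at z = 0. Lengths are in m, angles in rad, forces in N, time in s.
With the tool pointing down it reaches from about 0.25 to 0.775 m from the base axis. Payload 8.9 kg.
Tool frame: the origin (TCP) lies midway between the tips of the shut fingers; the grasp point (between the pads) lies r.pinch_z behind it (r.pinch_z is the distance from the TCP to the grasp point, in m); z points along the fingers, y is the line along which they close (so a half turn about z gives the same grasp; the last joint's range is limited). The gripper opens to 85 mm and grips with 20 to 120 N. Pads are 22 mm wide; open, the fingers measure 114 mm over their backs; the gripper's body (76 mm by 85 mm) begins 54 mm behind the grasp point. The pads swing forward as they close: fully open they stand 13 mm farther back than shut.
Start: joints at [1.03, 0.291, -0.153, 1.127, 0, 1.431], TCP at [0.205, 0.483, 0.231] pointing down, gripper open.
Joint ranges: [-2.52, 2.52], [-0.91, 1.74], [-1.3, 1.37], [-1.96, 2.02], [-1.52, 1.47], [-3.14, 3.14]. Speed limits (rad/s): [2.22, 2.22, 2.79, 3.14, 3.14, 3.14].

## Interface

Orientations are given as a unit quaternion [x, y, z, w].
In Python, from workcell import r, cams gives the robot as it stands.
- The arm moves only by the tool step_arm, never from a script. Its arguments are lists of equal length, an entry for each row: "delta_pos": the shift along the tool's x, y, z in mm, a list of three; "dr": the turn, a rotation vector about the tool's x, y, z in degrees, a list of three. A call has 1 to 5 rows; each row shifts and turns the commanded pose from where the row before left it, along the tool's axes as they then stand; what a row does not reach is not made up. A row lasts 1/8 s, in which the tool goes at most 62.5 mm and 10.7 degrees, less where a joint would pass 70% of its speed; a pose out of reach is approached as far as the arm can. A call with a gripper value outside its range is refused whole. "gripper" is the closure, from -1 (fully open) to 1 (shut), so that 0 is half open, set as the call begins (left out, the last holds). The fingers move at their own pace and stop on an object; "grip_force" is the grip in N (left out, the last holds). Time passes only in rows, so rows that do not move let the fingers close. It gives the time, the measured TCP pose, the force, the opening and the grip force at its end, in the units of the state.
- r.read_state(): the state, without advancing time (a new reading comes with each control period).
- cams.camera(name): name is "scene" or "side" or "wrist"; returns a dict with "pixels" (420x560x3 uint8, red, green, blue), "fx", "fy", "cx", "cy" (pixels), "k1" (the pictures are not rectified: a ray, as slopes to the right and down, at radius r is drawn at 1 + k1 r^2 times it, then the intrinsics apply), "rvec" (rotation vector, rad) and "tvec" (3), from world to camera coordinates, as OpenCV has them. Camera axes: x right, y down, z forward; pixel columns grow to the right and rows downward; lengths in m; the calibration is good to about 2 mm. A picture is of the moment at which its call begins. There is no depth.
- r.sign_off(): hands the job in; it is judged then, once.
The state is a dict: "time": time; "joint_positions": joint angles; "qd": joint speeds; "effort": joint torques, N m; "tool_pos": TCP position; "orientation": TCP orientation; "contact_force": force on the tool from outside, world axes, zero at the start; "wrist_torque": the same for the moment, N m; "width": finger opening in m; "grasp_force": force on a finger pad.
Only numpy, scipy, OpenCV 4.12 (cv2) and the standard library are available. Lean on these libraries where they do the work, as an engineer would, in place of code of your own. Each camera call takes 0.05 s, during which the arm holds its last target. There are 200 camera calls.

## Working session

There is one attempt and no reset: what is moved stays moved. The work goes in short steps, Python scripts to look and compute and a tool call to move; the robot and the scene stay as the last step left them, time stands still between calls to the robot, and variables do not carry over. Pictures are saved under pics/ and viewed, at most 10 in all, crops included, and the job is handed in when it is done.

Besides the shell and the picture viewer there is one more tool, called after ">>>" in YAML: its name, and indented under it one key for each argument. step_arm: Moves the arm, as the interface text tells. Its arguments: {"type":"object","properties":{"delta_pos":{"type":"array","items":{"type":"array","items":{"type":"number"}}},"dr":{"type":"array","items":{"type":"array","items":{"type":"number"}}},"gripper":{"type":"number"},"grip_force":{"type":"number"}},"required":["delta_pos","dr"]}

```bash
mkdir -p pics; cat > h.py <<'E'
import numpy as np, cv2
from workcell import r, cams
def get(n):
    c=cams.camera(n); return c
def ray(c,uv):
    K=np.array([[c['fx'],0,c['cx']],[0,c['fy'],c['cy']],[0,0,1]],float)
    p=cv2.undistortPoints(np.array(uv,float).reshape(-1,1,2),K,np.array([c['k1'],0,0,0,0],float)).reshape(-1,2)
    R=cv2.Rodrigues(np.array(c['rvec'],float))[0]; t=np.array(c['tvec'],float).ravel()
    d=np.c_[p,np.ones(len(p))]@R; return -R.T@t,d
def onz(c,uv,z):
    o,d=ray(c,uv); return o+d*((z-o[2])/d[:,2])[:,None]
def save(c,n,s=1,crop=None):
    im=c['pixels'][:,:,::-1]
    if crop: x0,y0,x1,y1=crop; im=im[y0:y1,x0:x1]
    cv2.imwrite('pics/'+n,cv2.resize(im,None,fx=s,fy=s))
E
python3 - <<'E'
from h import *
import numpy as np,cv2
a=get('scene');b=get('side')
save(a,'scene.png');save(b,'side.png')
print(r.read_state(),r.pinch_z)
E
```

```text
{'time': 0.1, 'joint_positions': array([ 1.02974256e+00,  2.91221199e-01, -1.54042000e-01,  1.12666452e+00,
        3.06366815e-05,  1.43152460e+00]), 'qd': array([ 1.41133942e-04, -3.11629326e-05,  1.32396227e-03, -8.82802540e-04,
        7.33514557e-04, -3.53245701e-04]), 'effort': array([ 1.20038512e-03, -5.37976456e+01,  3.31918645e+01,  9.30994749e-03,
       -1.46411371e-04, -2.15282512e-06]), 'tool_pos': array([0.20508626, 0.48288136, 0.23079444]), 'orientation': array([ 1.99542487e-01,  9.79889012e-01, -5.28170937e-04, -2.03179679e-04]), 'contact_force': array([-0.30270765, -0.41450891, -0.16678508]), 'wrist_torque': array([-0.00707555, -0.06818281, -0.00758256]), 'grasp_force': 0.0, 'width': 0.08596658744697955} 0.0187
```

View pics/scene.png

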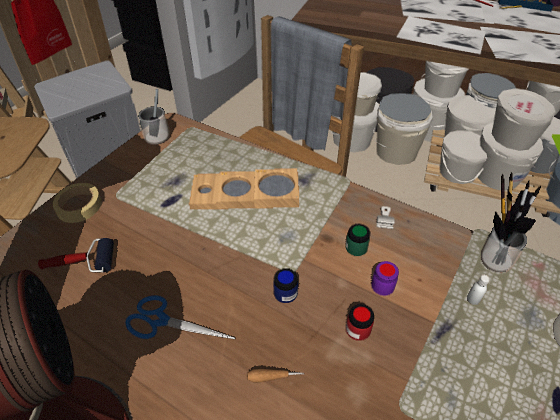

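View pics/side.png

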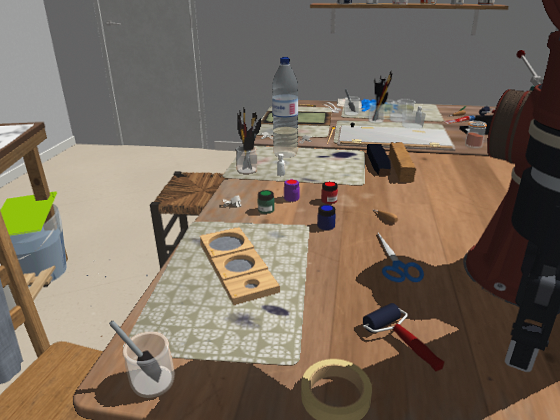

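Pots in the scene picture: blue (286,285), green (357,240), a purple-bodied look-alike with a red sticker (384,278), and a red-bodied pot (360,322). The last fits "red body, red sticker". The gauge runs from (190,190) to (299,190), with the smallest well on the left at (205,189). Next I'll measure and confirm with a crop.

```bash
python3 - <<'E'
from h import *
a=get('scene');b=get('side')
A=a['pixels'];save(a,'crop.png',5,(250,215,410,335))
def red(c,box):
    x0,y0,x1,y1=box; p=c['pixels'].astype(int)[y0:y1,x0:x1]
    hsv=cv2.cvtColor(c['pixels'][y0:y1,x0:x1],cv2.COLOR_RGB2HSV)
    m=(((hsv[...,0]<8)|(hsv[...,0]>172))&(hsv[...,1]>150)&(hsv[...,2]>110)).astype(np.uint8)
    n,l,s,ce=cv2.connectedComponentsWithStats(m)
    return [(s[i].tolist(),(ce[i]+[x0,y0]).round(1).tolist()) for i in range(1,n) if s[i,4]>15]
for nm,c,box in(('scene',a,(335,255,410,345)),('side',b,(275,170,350,215))):
    for s,ce in red(c,box): print(nm,s,ce,onz(c,[ce],.051).round(4))
def dark(c,box,zs):
    # wells: grey (low saturation) in the gauge
    x0,y0,x1,y1=box
    hsv=cv2.cvtColor(c['pixels'][y0:y1,x0:x1],cv2.COLOR_RGB2HSV)
    wood=((hsv[...,0]>8)&(hsv[...,0]<22)&(hsv[...,1]>90)&(hsv[...,2]>90)).astype(np.uint8)
    cs,h=cv2.findContours(wood,cv2.RETR_CCOMP,cv2.CHAIN_APPROX_NONE)
    for i,q in enumerate(cs):
        if cv2.contourArea(q)<40: continue
        q2=q.reshape(-1,2)+[x0,y0]
        if h[0][i][3]<0: print('outer',cv2.contourArea(q),cv2.approxPolyDP(q,4,True).reshape(-1,2).tolist()); continue
        for z in zs:
            P=onz(c,q2,z)[:,:2]; (cx,cy),rad=cv2.minEnclosingCircle(P.astype(np.float32)); print('hole',q2.mean(0).round(1),z,round(cx,4),round(cy,4),'d',round(2*rad,4))
dark(a,(180,160,310,215),(.022,.027,.032))
dark(b,(190,220,290,310),(.022,.027,.032))
E
```

```text
scene [45, 9, 15, 12, 146] [386.9, 269.5] [[ 0.5414 -0.2839  0.051 ]]
scene [18, 52, 17, 15, 199] [361.3, 313.8] [[ 0.4362 -0.2836  0.051 ]]
scene [14, 67, 23, 18, 150] [359.9, 331.4] [[ 0.4058 -0.2957  0.051 ]]
side [12, 10, 9, 4, 27] [291.1, 181.3] [[ 0.5451 -0.285   0.051 ]]
side [50, 12, 10, 4, 37] [329.6, 183.5] [[ 0.4389 -0.2848  0.051 ]]
side [57, 19, 6, 7, 20] [335.0, 192.0] [[ 0.421  -0.2318  0.051 ]]
outer 3810.0 [[116, 8], [14, 15], [10, 48], [118, 46]]
hole [204.5 189.6] 0.022 0.5553 0.1463 d 0.0335
hole [204.5 189.6] 0.027 0.5516 0.1424 d 0.0333
hole [204.5 189.6] 0.032 0.5478 0.1385 d 0.033
hole [236.  187.7] 0.022 0.5955 0.0899 d 0.0668
hole [236.  187.7] 0.027 0.5914 0.0864 d 0.0663
hole [236.  187.7] 0.032 0.5874 0.0829 d 0.0658
hole [276.  185.3] 0.022 0.6489 0.0187 d 0.0826
hole [276.  185.3] 0.027 0.6444 0.0157 d 0.082
hole [276.  185.3] 0.032 0.64 0.0128 d 0.0814
outer 3321.0 [[48, 7], [10, 16], [43, 84], [89, 71]]
hole [250.8 285.6] 0.022 0.5588 0.1561 d 0.0275
hole [250.8 285.6] 0.027 0.5571 0.1626 d 0.0272
hole [250.8 285.6] 0.032 0.5554 0.1691 d 0.0269
hole [240.1 264.8] 0.022 0.5994 0.0889 d 0.0672
hole [240.1 264.8] 0.027 0.5973 0.096 d 0.0665
hole [240.1 264.8] 0.032 0.5952 0.1031 d 0.0659
hole [226.  243.1] 0.022 0.65 0.0101 d 0.0822
hole [226.  243.1] 0.027 0.6474 0.018 d 0.0814
hole [226.  243.1] 0.032 0.6448 0.0259 d 0.0806
outer 98.5 [[60, 1], [99, 3]]
```

View pics/crop.png

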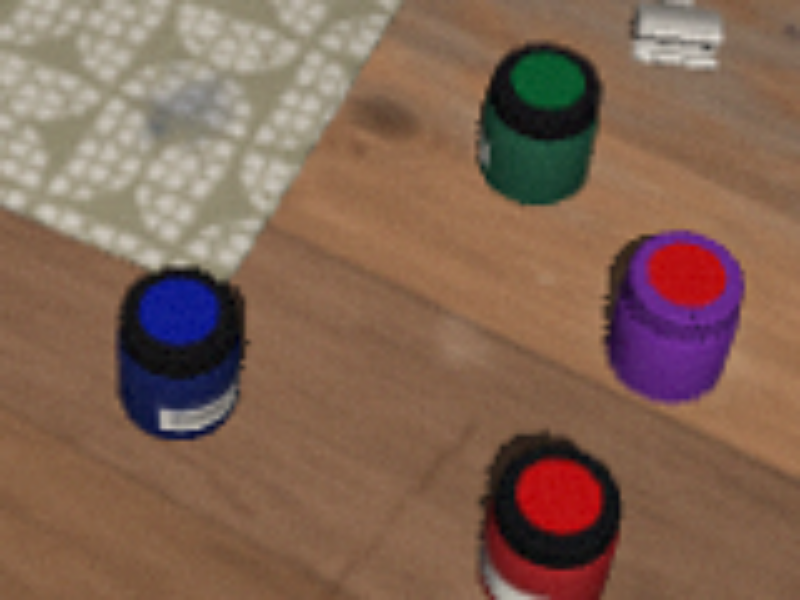

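The crop confirms it: red body, black lid and red sticker at (361,314), about (0.437,-0.284). The purple one has a purple lid and body. Diameters and well spacings match the spec: small well about (0.556,0.150), middle about (0.594,0.091). I'll set out for the red pot.

>>> step_arm:
  delta_pos:
    - [-32,-38.5,2]
    - [-32,-38.5,2]
    - [-32,-38.5,2]
    - [-32,-38.5,2]
    - [-32,-38.5,2]
  dr:
    - [0,0,0]
    - [0,0,0]
    - [0,0,0]
    - [0,0,0]
    - [0,0,0]
  gripper: -1
  grip_force: 30

```text
time: 0.82
tool_pos: [0.2774, 0.242, 0.2213]
orientation: [0.199, 0.98, 0.0, 0.0]
contact_force: [1.1, -0.1, 1.0]
width: 0.0854
grasp_force: 0.0
```

>>> step_arm:
  delta_pos:
    - [-32,-38.5,2]
    - [-32,-38.5,2]
    - [-32,-38.5,2]
    - [-32,-38.5,2]
    - [-32,-38.5,2]
  dr:
    - [0,0,0]
    - [0,0,0]
    - [0,0,0]
    - [0,0,0]
    - [0,0,0]

```text
time: 1.45
tool_pos: [0.3495, 0.002, 0.2114]
orientation: [0.2, 0.98, 0.0, 0.0]
contact_force: [1.4, 0.7, 0.1]
width: 0.0853
grasp_force: 0.0
```

>>> step_arm:
  delta_pos:
    - [-32,-38.5,8]
    - [-32,-38.5,8]
    - [-32,-38.5,8]
    - [-32,-38.5,8]
    - [-32,-38.5,8]
  dr:
    - [0,0,0]
    - [0,0,0]
    - [0,0,0]
    - [0,0,0]
    - [0,0,0]

```text
time: 2.08
tool_pos: [0.4214, -0.2378, 0.171]
orientation: [0.2, 0.98, 0.0, 0.0]
contact_force: [1.0, -1.1, 0.7]
width: 0.0852
grasp_force: 0.0
```

>>> step_arm:
  delta_pos:
    - [-32,-38.5,6]
    - [0,0,0]
  dr:
    - [0,0,0]
    - [0,0,0]

```text
time: 2.33
tool_pos: [0.436, -0.2869, 0.1643]
orientation: [0.201, 0.98, -0.0, -0.0]
contact_force: [0.5, 0.8, -0.0]
width: 0.0858
grasp_force: 0.0
```

```bash
python3 - <<'E'
from h import *
w=get('wrist');save(w,'w1.png');s=r.read_state();print(s['tool_pos'],s['orientation'],s['time'],s['contact_force'])
hsv=cv2.cvtColor(w['pixels'],cv2.COLOR_RGB2HSV)
m=(((hsv[...,0]<8)|(hsv[...,0]>172))&(hsv[...,1]>150)&(hsv[...,2]>110)).astype(np.uint8)
n,l,st,ce=cv2.connectedComponentsWithStats(m)
for i in range(1,n):
    if st[i,4]>60: print(st[i],ce[i],onz(w,[ce[i]],.051))
E
```

```text
[ 0.43537273 -0.28498411  0.16449901] [ 2.00474665e-01  9.79698675e-01  3.29233648e-04 -5.53189139e-04] 2.375 [ 0.0517937   0.4027933  -0.59594286]
[260 169  38  17 120] [276.3        173.81666667] [[ 0.41562558 -0.28170864  0.051     ]]
[ 266  184   39   39 1195] [284.96903766 202.83598326] [[ 0.43779397 -0.28443668  0.051     ]]
[320 304  33  28 705] [336.02269504 317.36312057] [[ 0.54287859 -0.2841166   0.051     ]]
```

View pics/w1.png

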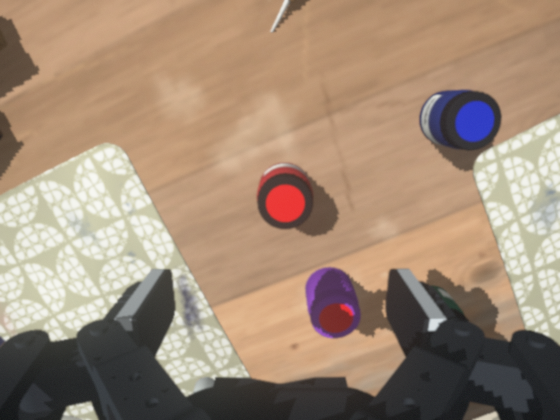

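The wrist view shows the red pot at (285,203), alone between the fingers, at (0.438,-0.284), which agrees with the other views. Descending to grip the lid.

>>> step_arm:
  delta_pos:
    - [-2,1,40]
    - [0,0,40]
    - [0,0,35]
    - [0,0,18]
    - [0,0,8]
  dr:
    - [0,0,0]
    - [0,0,0]
    - [0,0,0]
    - [0,0,0]
    - [0,0,0]

```text
time: 3.0
tool_pos: [0.4372, -0.2824, 0.0236]
orientation: [0.199, 0.98, 0.001, -0.001]
contact_force: [0.3, 0.3, 0.5]
width: 0.0849
grasp_force: 0.0
```

>>> step_arm:
  delta_pos:
    - [0,0,0]
    - [0,0,0]
    - [0,0,0]
    - [0,0,0]
    - [0,0,0]
  dr:
    - [0,0,0]
    - [0,0,0]
    - [0,0,0]
    - [0,0,0]
    - [0,0,0]
  gripper: 1
  grip_force: 30

```text
time: 3.62
tool_pos: [0.4384, -0.2841, 0.0255]
orientation: [0.2, 0.98, -0.0, 0.001]
contact_force: [0.1, 1.5, 6.2]
width: 0.0425
grasp_force: 29.6
```

>>> step_arm:
  delta_pos:
    - [0,0,0]
    - [0,0,0]
    - [0,0,0]
    - [0,0,0]
    - [0,0,0]
  dr:
    - [0,0,0]
    - [0,0,0]
    - [0,0,0]
    - [0,0,0]
    - [0,0,0]

```text
time: 4.25
tool_pos: [0.4384, -0.2841, 0.0255]
orientation: [0.2, 0.98, -0.0, 0.001]
contact_force: [-0.3, 2.1, 6.3]
width: 0.0425
grasp_force: 29.6
```

>>> step_arm:
  delta_pos:
    - [0,0,-10]
    - [0,0,-20]
    - [0,0,-30]
    - [0,0,-30]
    - [0,0,-25]
  dr:
    - [0,0,0]
    - [0,0,0]
    - [0,0,0]
    - [0,0,0]
    - [0,0,0]

```text
time: 4.88
tool_pos: [0.4381, -0.2841, 0.1414]
orientation: [0.2, 0.98, -0.0, 0.001]
contact_force: [0.7, -0.5, -0.8]
width: 0.0425
grasp_force: 30.6
```

>>> step_arm:
  delta_pos:
    - [3,22,0]
    - [6,44,0]
    - [6,44,0]
    - [6,44,0]
    - [6,44,0]
  dr:
    - [0,0,0]
    - [0,0,0]
    - [0,0,0]
    - [0,0,0]
    - [0,0,0]

```text
time: 5.5
tool_pos: [0.4909, -0.0898, 0.1403]
orientation: [0.2, 0.98, -0.0, 0.001]
contact_force: [0.9, 0.1, -1.3]
width: 0.0423
grasp_force: 30.7
```

>>> step_arm:
  delta_pos:
    - [7,45,0]
    - [6,44,0]
    - [6,44,0]
    - [6,44,0]
    - [6,44,0]
  dr:
    - [0,0,0]
    - [0,0,0]
    - [0,0,0]
    - [0,0,0]
    - [0,0,0]

```text
time: 6.12
tool_pos: [0.5488, 0.1259, 0.1403]
orientation: [0.2, 0.98, 0.0, 0.001]
contact_force: [0.8, -0.0, -0.1]
width: 0.0423
grasp_force: 30.7
```

>>> step_arm:
  delta_pos:
    - [3,26,0]
    - [0,0,0]
    - [0,0,0]
  dr:
    - [0,0,0]
    - [0,0,0]
    - [0,0,0]

```text
time: 6.5
tool_pos: [0.5555, 0.1491, 0.1397]
orientation: [0.2, 0.98, -0.0, 0.0]
contact_force: [-0.1, -0.0, -1.2]
width: 0.0426
grasp_force: 30.8
```

```bash
python3 - <<'E'
from h import *
w=get('wrist');save(w,'w2.png');b=get('side');save(b,'s2.png',4,(180,150,330,300))
s=r.read_state();print(s['tool_pos'],s['orientation'],s['time'],s['contact_force'],s['width'])
hsv=cv2.cvtColor(w['pixels'],cv2.COLOR_RGB2HSV)
wood=((hsv[...,0]>8)&(hsv[...,0]<22)&(hsv[...,1]>90)&(hsv[...,2]>90)).astype(np.uint8)
cs,h=cv2.findContours(wood,cv2.RETR_CCOMP,cv2.CHAIN_APPROX_NONE)
for i,q in enumerate(cs):
    if cv2.contourArea(q)<200: continue
    q2=q.reshape(-1,2); print(h[0][i][3],q2.mean(0),cv2.contourArea(q))
    for z in(.022,.027,.032):
        (x,y),R=cv2.minEnclosingCircle(onz(w,q2,z)[:,:2].astype(np.float32));print('  ',z,round(x,4),round(y,4),round(2*R,4))
E
```

```text
[0.55557562 0.14863901 0.13960158] [ 2.00057263e-01  9.79784198e-01 -1.27448345e-04  3.31877760e-05] 6.6 [-0.40485298 -0.03946057 -1.49500226] 0.04278376294812473
-1 [408.80722892 394.78313253] 422.5
   0.022 0.7685 0.1866 0.0389
   0.027 0.7632 0.1864 0.0381
   0.032 0.7578 0.1862 0.0374
-1 [520.37719298 346.92982456] 851.0
   0.022 0.7679 0.2886 0.0532
   0.027 0.7625 0.2865 0.0522
   0.032 0.7571 0.2844 0.0512
-1 [234.33984375 347.125     ] 678.0
   0.022 0.6571 0.054 0.0631
   0.027 0.6539 0.0563 0.0619
   0.032 0.6506 0.0587 0.0607
-1 [  7.08196721 328.46721311] 556.0
   0.022 0.5647 -0.1249 0.0528
   0.027 0.5632 -0.1191 0.0518
   0.032 0.5618 -0.1132 0.0508
-1 [318.72413793 220.84482759] 556.0
   0.022 0.5816 0.1665 0.039
   0.027 0.5798 0.1667 0.0383
   0.032 0.5781 0.1669 0.0375
-1 [234.0795107  233.79001019] 1809.5
   0.022 0.593 0.0971 0.1957
   0.027 0.591 0.0986 0.1919
   0.032 0.589 0.1002 0.1882
-1 [537.0475382  109.23259762] 4857.5
   0.022 0.5761 0.3348 0.1126
   0.027 0.5744 0.3318 0.1104
   0.032 0.5727 0.3288 0.1082
-1 [90.24970964 38.49825784] 8944.5
   0.022 0.4052 0.0687 0.1505
   0.027 0.4068 0.0708 0.1476
   0.032 0.4085 0.0729 0.1447
```

View pics/w2.png

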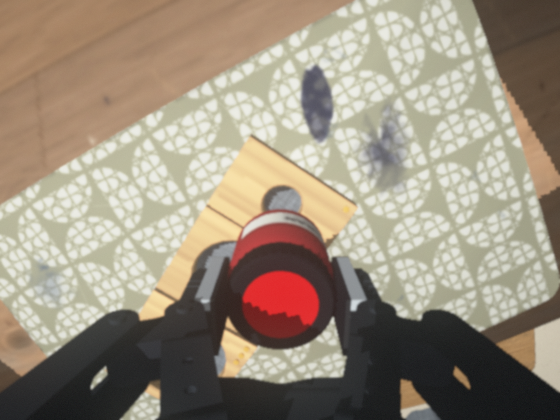

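View pics/s2.png

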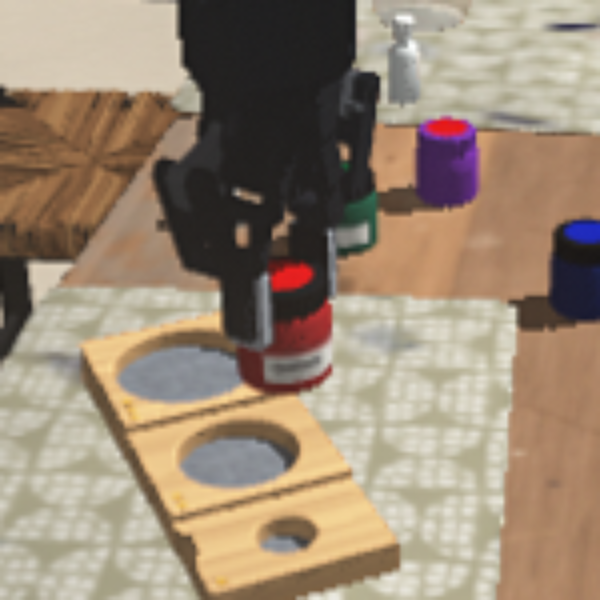

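The wrist view shows the small well's rim at about columns 262–302 with its top at (282,186), and the end-edge corners at (251,137) and (356,207). The side view shows the pot upright, held by the lid. I'll cast those points.

```bash
python3 - <<'E'
from h import *
w=get('wrist')
P=onz(w,[[251,137],[356,207],[262,203],[302,203],[282,186]],.022)[:,:2];print(P.round(4),np.linalg.norm(P[0]-P[1]))
m=(P[0]+P[1])/2;e=(P[1]-P[0])/np.linalg.norm(P[1]-P[0]);n=np.array([-e[1],e[0]])
for k in(1,-1):print('small',m+k*n*.03,'mid',m+k*n*.1,'large',m+k*n*.188)
E
```

```text
[[0.5047 0.1475]
 [0.5822 0.198 ]
 [0.552  0.135 ]
 [0.5636 0.1622]
 [0.5459 0.1537]] 0.09251421000959947
small [0.52707982 0.19789211] mid [0.48882467 0.25651415] large [0.44073249 0.33021043]
small [0.55986994 0.14764464] mid [0.59812509 0.0890226 ] large [0.64621727 0.01532632]
```

Both measurements agree: small (0.558,0.149), middle (0.596,0.090). Lowering onto the small well.

>>> step_arm:
  delta_pos:
    - [-2,1,30]
    - [0,0,30]
    - [0,0,20]
    - [0,0,7]
    - [0,0,3]
  dr:
    - [0,0,0]
    - [0,0,0]
    - [0,0,0]
    - [0,0,0]
    - [0,0,0]

```text
time: 7.28
tool_pos: [0.5582, 0.1493, 0.0495]
orientation: [0.2, 0.98, 0.0, 0.0]
contact_force: [1.0, -0.3, -0.6]
width: 0.0423
grasp_force: 30.8
```

>>> step_arm:
  delta_pos:
    - [0,0,1.5]
    - [0,0,1]
    - [0,0,0]
    - [0,0,0]
  dr:
    - [0,0,0]
    - [0,0,0]
    - [0,0,0]
    - [0,0,0]

```text
time: 7.78
tool_pos: [0.5584, 0.1498, 0.0473]
orientation: [0.2, 0.98, 0.0, 0.0]
contact_force: [-0.0, -0.8, 2.3]
width: 0.0427
grasp_force: 31.1
```

>>> step_arm:
  delta_pos:
    - [0,0,1]
    - [0,0,0]
    - [0,0,0]
    - [0,0,0]
  dr:
    - [0,0,0]
    - [0,0,0]
    - [0,0,0]
    - [0,0,0]

```text
time: 8.28
tool_pos: [0.5585, 0.1498, 0.0472]
orientation: [0.2, 0.98, 0.0, 0.001]
contact_force: [-3.5, -0.6, 15.0]
width: 0.0427
grasp_force: 32.2
```

```bash
python3 - <<'E'
from h import *
b=get('side');save(b,'s3.png',4,(180,200,330,310));print(r.read_state()['contact_force'],r.read_state()['tool_pos'])
E
```

```text
[-3.83886891 -0.08165933 14.31972113] [0.55853231 0.1497733  0.04724657]
```

View pics/s3.png

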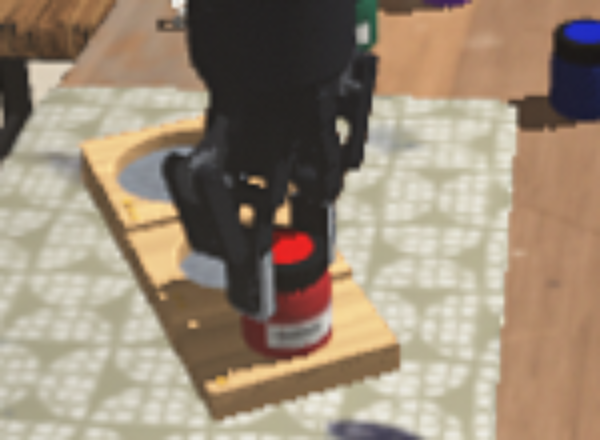

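The pot stands upright over the small well and bears on it with about 15 N. Next is the middle well.

>>> step_arm:
  delta_pos:
    - [0,0,-12]
    - [0,0,-20]
    - [-29,-20,0]
    - [-29,-20,0]
    - [0,0,0]
  dr:
    - [0,0,0]
    - [0,0,0]
    - [0,0,0]
    - [0,0,0]
    - [0,0,0]

```text
time: 8.95
tool_pos: [0.597, 0.0884, 0.0781]
orientation: [0.201, 0.98, -0.0, 0.001]
contact_force: [-0.4, 0.2, -0.6]
width: 0.0421
grasp_force: 30.8
```

>>> step_arm:
  delta_pos:
    - [0,0,0]
    - [0,0,0]
  dr:
    - [0,0,0]
    - [0,0,0]

```text
time: 9.2
tool_pos: [0.5951, 0.091, 0.0778]
orientation: [0.199, 0.98, 0.0, -0.0]
contact_force: [0.7, -0.3, -1.4]
width: 0.043
grasp_force: 30.8
```

```bash
python3 - <<'E'
from h import *
a=get('scene');save(a,'a4.png',5,(180,130,310,230));print(r.read_state()['contact_force'],r.read_state()['tool_pos'])
E
```

```text
[-0.39127924 -0.75562425 -0.83026189] [0.59519708 0.09098074 0.07783198]
```

View pics/a4.png

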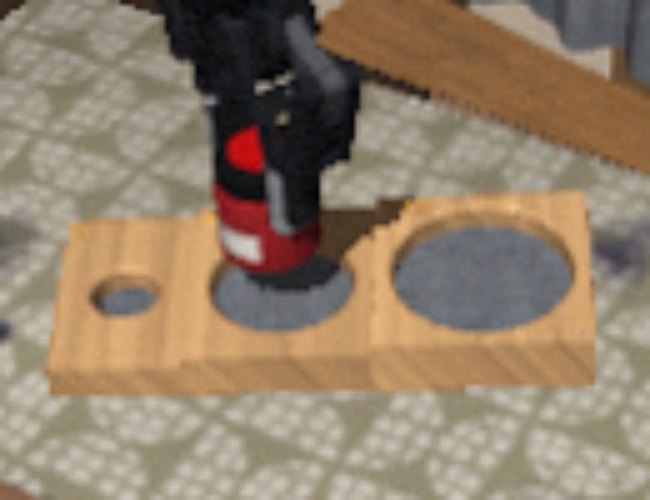

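The pot hangs above the middle well, which is centred at crop (283,285). Lowering to the floor.

>>> step_arm:
  delta_pos:
    - [0,0,15]
    - [0,0,12]
    - [0,0,6]
    - [0,0,3]
    - [0,0,2]
  dr:
    - [0,0,0]
    - [0,0,0]
    - [0,0,0]
    - [0,0,0]
    - [0,0,0]

```text
time: 9.88
tool_pos: [0.5957, 0.0902, 0.0402]
orientation: [0.2, 0.98, 0.0, -0.0]
contact_force: [-7.2, -0.7, 18.4]
width: 0.0423
grasp_force: 32.4
```

>>> step_arm:
  delta_pos:
    - [0,0,0]
    - [0,0,0]
    - [0,0,0]
  dr:
    - [0,0,0]
    - [0,0,0]
    - [0,0,0]

```text
time: 10.25
tool_pos: [0.5956, 0.0902, 0.0404]
orientation: [0.2, 0.98, -0.0, 0.0]
contact_force: [-3.2, -0.2, 5.4]
width: 0.0422
grasp_force: 31.3
```

>>> step_arm:
  delta_pos:
    - [0,0,0]
    - [0,0,0]
    - [0,0,0]
    - [0,0,0]
    - [0,0,0]
  dr:
    - [0,0,0]
    - [0,0,0]
    - [0,0,0]
    - [0,0,0]
    - [0,0,0]
  gripper: -1

```text
time: 10.88
tool_pos: [0.5957, 0.0902, 0.0398]
orientation: [0.2, 0.98, -0.0, -0.0]
contact_force: [-0.0, -1.1, -0.2]
width: 0.0856
grasp_force: 0.0
```

>>> step_arm:
  delta_pos:
    - [0,0,-10]
    - [0,0,-30]
    - [0,0,-40]
    - [0,0,-40]
    - [0,0,0]
  dr:
    - [0,0,0]
    - [0,0,0]
    - [0,0,0]
    - [0,0,0]
    - [0,0,0]

```text
time: 11.5
tool_pos: [0.598, 0.0903, 0.1639]
orientation: [0.2, 0.98, 0.001, 0.003]
contact_force: [-0.6, -0.2, 0.4]
width: 0.0855
grasp_force: 0.0
```

>>> step_arm:
  delta_pos:
    - [0,0,0]
    - [0,0,0]
    - [0,0,0]
  dr:
    - [0,0,0]
    - [0,0,0]
    - [0,0,0]

```text
time: 11.88
tool_pos: [0.5951, 0.0902, 0.1589]
orientation: [0.2, 0.98, -0.0, -0.001]
contact_force: [0.9, 0.1, -0.2]
width: 0.0856
grasp_force: 0.0
```

```bash
python3 - <<'E'
from h import *
a=get('side');save(a,'s5.png',4,(180,200,330,310));s=r.read_state();print(s['contact_force'],s['tool_pos'],s['width'])
w=get('wrist');hsv=cv2.cvtColor(w['pixels'],cv2.COLOR_RGB2HSV)
m=(((hsv[...,0]<8)|(hsv[...,0]>172))&(hsv[...,1]>150)&(hsv[...,2]>110)).astype(np.uint8)
n,l,st,ce=cv2.connectedComponentsWithStats(m)
for i in range(1,n):
    if st[i,4]>100: print(st[i],ce[i],onz(w,[ce[i]],.066))
E
```

```text
[-0.44896627  0.01081553  0.26574862] [0.59526169 0.0901875  0.15902941] 0.08520215760590448
[ 260  190   42   41 1364] [280.39662757 210.15909091] [[0.59498826 0.08989882 0.066     ]]
```

View pics/s5.png

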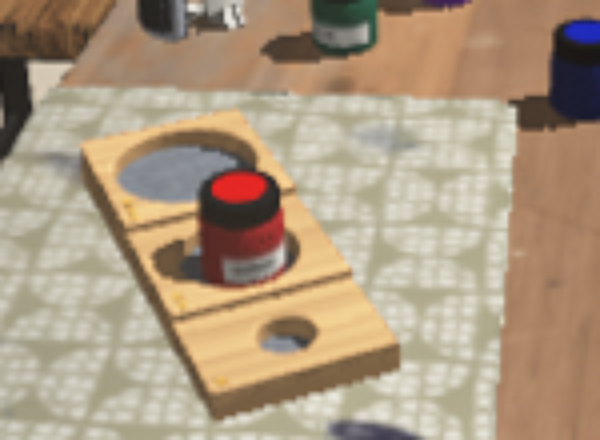

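The red pot stands upright in the middle well with its sticker at (0.595,0.090), and the gripper is clear of it. Handing in.

```bash
python3 -c "
from workcell import r
print(r.sign_off())"
```

```text
the job is handed in; nothing more can be done
None
```

The red pot bore on the smallest well and did not go in; it now stands upright and released on the middle well's floor, about 1–2 mm off centre by camera, the blue and green pots were not touched, and the job is handed in (no verdict returned).

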